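# Pink ribbon off the spindle for the next cake

### The arm

A 7-joint arm with a two-finger parallel gripper is mounted at the origin on the work surface. World frame = base frame: x ahead of the robot, y to its left, z up, the work surface at z = 0. Lengths are in m, angles in rad, forces in N, time in s.
With the tool pointing down it reaches from about 0.425 to 0.925 m from the base axis. Payload 6.8 kg.
Tool frame: the origin (TCP) lies at the very end of the fingers, on their centre line; the grasp point (between the pads) lies 19 mm behind it (bot.grasp_offset is the distance from the TCP to the grasp point, in m); z points along the fingers, y is the direction in which the jaws open and shut (so a half turn about z gives the same grasp; the last joint's range is limited). The gripper opens to 85 mm and grips with 20 to 120 N. Pads are 22 mm wide; open, the fingers measure 114 mm over their backs; the gripper's body (76 mm by 85 mm) begins 54 mm behind the grasp point. The pads swing forward as they close: fully open they stand 13 mm farther back than shut.
Start: joints at [-1.27, 0.477, 0.022, 1.555, -0.011, 1.109, -0.083], TCP at [0.268, 0.619, 0.231] pointing down, gripper open.
Joint ranges: [-2.96, 2.96], [-0.34, 2.1], [-1.41, 1.46], [0.24, 2.44], [-1.37, 4.51], [0.17, 1.92], [-2.96, 2.96]. Speed limits (rad/s): [2.39, 2.39, 3.14, 3.14, 3.14, 3.14, 3.14].

### API

Orientations are given as a unit quaternion [w, x, y, z].
In Python, from station import monitor, cams, bot, finder gives the robot as it stands.
- The arm moves only by the tool jog_arm, never from a script. Its argument "plan" is a list of rows, each an object of numbers: "x", "y", "z": the shift along the tool's x, y, z as a fraction of full scale; "wx", "wy", "wz": the turn, a rotation vector about the tool's x, y, z as a fraction of full scale. A call has 1 to 12 rows; each row is the pose to reach, as a shift and turn from the pose measured when the call began, along the tool's axes at that moment, turning the shorter way round; what a row does not reach only later rows make up. Full scale, the value 1, is 20 cm for a shift and 180 degrees for a turn. A row lasts 1/12 s, in which the tool goes at most 41.7 mm and 7.16 degrees, less where a joint would pass 70% of its speed; a pose out of reach is approached as far as the arm can. A call with a number of a shift or a turn outside -1 to 1 is refused whole. A call with a gripper value outside its range is refused whole. "hand" is the opening, from -1 (shut) to 1 (fully open), set as the call begins (left out, the last holds). The fingers move at their own pace and stop on an object; "grip_force" is the grip in N (left out, the last holds). Time passes only in rows, so rows that repeat a pose let the fingers close. It gives the time, the measured TCP pose, the force and the opening at its end, in the units of the state.
- monitor.get_obs(): the state, without advancing time (a new reading comes with each control period).
- cams.read_camera(name): name is "scene" or "top" or "wrist"; returns the picture (384x512x3 uint8, red, green, blue); there is no depth.
- cams.get_calibration(name): a dict with "fx", "fy", "cx", "cy" (pixels), "extrinsics" (4x4, takes a point from world to camera coordinates). Camera axes: x right, y down, z forward; pixel columns grow to the right and rows downward; lengths in m; the calibration is good to about 2 mm. A picture is of the moment at which its call begins: read the wrist's pose just before it. get_calibration takes no time and is no camera call; for the wrist camera it gives the pose at the moment of the call.
- bot.hand_in(): hands the job in, once; it reports no verdict.
Trained networks look in the newest picture that a camera, given by its name, has taken for a name from the list of things; names that differ only in an ending like _2 or _b are one class to them, and where a whole thing is asked for, a point or a joint stands for the part that bears it (a point fixed in the world has none). Each returns a list of dicts, best first, with "confidence" (0 to 1); they miss things now and then, are a little off and sometimes report something else, mostly with a low value. They report only what shows in the picture. A call takes as long as a camera call. They do not tell look-alikes from the thing itself.
- finder.find_in(camera, target): "bbox" ([left, top, width, height] in pixels, round what is visible of it).
- finder.place_of(camera, target): "location" ([column, row] in pixels: a listed point, or the origin of a listed thing).
The state is a dict: "t": time; "q": joint angles; "joint_vel": joint speeds; "joint_torque": joint torques, N m; "eef_pos": TCP position; "tool_rot": TCP orientation; "contact_force": force on the tool from outside, world axes, zero at the start; "torque": the same for the moment, N m; "gripper_width": opening from 0.0 (shut) to 1.0 (fully open).
Only numpy, scipy, OpenCV 4.12 (cv2) and the standard library are available. Lean on these libraries where they do the work, as an engineer would, in place of code of your own. Each camera call takes 0.05 s, during which the arm holds its last target. There are 200 camera calls.

### The job

Lift the pink roll of ribbon straight up off its spindle and set it down gently, lying flat on the floor of the shallow white tray. Leave the mint-green and the yellow roll on their spindles.

Things in the scene. Friction and masses are not known exactly. Their poses are not given: they have to be found in the camera images.
- pink_mid (a point): Centre (on its axis, half-way up) of the pink ribbon roll, the one to take: a rigid, tightly wound ring 52 mm across, 40 mm tall, bore 28 mm, axis (z) upright, about 60 g. It sits loosely over one of three spindles of a fixed stand, its underside on the stand's bar 14 mm above the table; the spindle shows 10 mm above it. It must rise 50 mm or more to come free.
- mint_mid (a point): Centre, half-way up, of the mint-green roll, same size as the pink; must stay on its spindle. The stand: a beech bar 310 x 100 mm, 14 mm thick, on the table, with three steel spindles in a row along it, 110 mm apart, each 14 mm thick with a rounded tip 64 mm above the table; one roll on each.
- lemon_mid (a point): Centre, half-way up, of the yellow roll, same size as the pink, on another spindle of the same stand, where it must stay. Which colour is on which of the three spindles varies.
- tray_in (a point): Centre of the inner floor of the shallow white tray, fixed to the table: outside 170 mm (its x) by 210 mm (its y), 22 mm high; walls and floor 5 mm thick, so the floor, 160 x 200 mm, is 5 mm above the table. A roll lying flat in it has its centre 20 mm above this point. Loose 100 mm tall colour bottles stand well away, near the table's far edge.
Mind the look-alikes: they are no part of the job. Of the things like the part that bears pink_mid, leave any that is blue or purple; of the rest the smaller one is meant.

How it is judged:
By the outcome, as a careful person would: the job done as asked, in the order asked, and still so for the second after the job is handed in, with the robot touching nothing.
It also fails if it takes over 40 s, if anything falls off the work surface, if the arm or the gripper's body presses on something with over 40 N, if the wrist force passes 120 N, or if a joint passes its speed limit or range.

## Working session

There is one attempt and no reset: what is moved stays moved. The work goes in short steps, Python scripts to look and compute and a tool call to move; the robot and the scene stay as the last step left them, time stands still between calls to the robot, and variables do not carry over. Pictures are saved under pics/ and viewed, about 8 in all and at most 12, crops included, and the job is handed in when it is done.

Besides the shell and the picture viewer there is one more tool, called after "Call:" in YAML: its name, and indented under it one key for each argument. jog_arm: Moves the arm, as the interface text tells. Shift numbers are shares of 20 cm and turn numbers shares of 180 degrees, none past 1 either way. Its arguments: {"type":"object","properties":{"plan":{"type":"array","items":{"type":"object","properties":{"x":{"type":"number","minimum":-1,"maximum":1},"y":{"type":"number","minimum":-1,"maximum":1},"z":{"type":"number","minimum":-1,"maximum":1},"wx":{"type":"number","minimum":-1,"maximum":1},"wy":{"type":"number","minimum":-1,"maximum":1},"wz":{"type":"number","minimum":-1,"maximum":1}}}},"hand":{"type":"number"},"grip_force":{"type":"number"}},"required":["plan"]}

```bash
mkdir -p pics
cat > h.py <<'E'
import numpy as np, cv2
from station import monitor, cams, bot, finder
from scipy.spatial.transform import Rotation as R
def ray(c,uv,z):
    "intersect pixel ray with the plane at height z"
    k=cams.get_calibration(c); E=np.array(k["extrinsics"])
    d=E[:3,:3].T@np.array([(uv[0]-k["cx"])/k["fx"],(uv[1]-k["cy"])/k["fy"],1]); o=-E[:3,:3].T@E[:3,3]
    return o+d*(z-o[2])/d[2]
def proj(c,p):
    k=cams.get_calibration(c); E=np.array(k["extrinsics"]); q=E[:3,:3]@p+E[:3,3]
    return np.array([k["fx"]*q[0]/q[2]+k["cx"],k["fy"]*q[1]/q[2]+k["cy"]])
def snap(c,f=None):
    im=cams.read_camera(c)
    if f: cv2.imwrite("pics/"+f,im[:,:,::-1])
    return im
E
python3 - <<'E'
from h import *
ims=[]
for c in ("top","scene"):
    im=snap(c,c+"0.png")
    for t,z in (("pink_mid",.034),("mint_mid",.034),("lemon_mid",.034),("tray_in",.005)):
        for r in finder.place_of(c,t)[:4]:
            print(c,t,np.round(r["location"]),round(r["confidence"],2),ray(c,r["location"],z).round(3))
o=monitor.get_obs(); print(o["t"],o["eef_pos"],o["tool_rot"],o["contact_force"],bot.grasp_offset)
print(R.from_quat(np.roll(o["tool_rot"],-1)).as_matrix().round(3))
E
```

```text
top pink_mid [241. 256.] 0.81 [0.398 0.064 0.034]
top pink_mid [294. 124.] 0.74 [ 0.682 -0.044  0.034]
top pink_mid [291. 174.] 0.7 [ 0.576 -0.039  0.034]
top pink_mid [237. 187.] 0.64 [0.545 0.076 0.034]
top mint_mid [138. 164.] 0.76 [0.59  0.29  0.034]
top lemon_mid [182. 172.] 0.97 [0.574 0.195 0.034]
top tray_in [390. 224.] 0.77 [ 0.473 -0.259  0.005]
scene pink_mid [272. 195.] 0.86 [0.552 0.079 0.034]
scene pink_mid [236. 165.] 0.85 [0.421 0.069 0.034]
scene pink_mid [239. 230.] 0.59 [ 0.589 -0.042  0.034]
scene pink_mid [265. 261.] 0.57 [ 0.68  -0.045  0.034]
scene mint_mid [351. 167.] 0.61 [0.6   0.294 0.034]
scene lemon_mid [310. 180.] 0.55 [0.57  0.182 0.034]
scene tray_in [125. 258.] 0.58 [ 0.483 -0.263  0.005]
0.5 [0.2682898  0.61937268 0.23124536] [-2.25372684e-05  2.02983424e-01  9.79182172e-01 -4.57175527e-05] [-0.11683639 -0.0860893  -0.64846628] 0.0187
[[-0.918  0.398 -0.   ]
 [ 0.398  0.918 -0.   ]
 [ 0.    -0.    -1.   ]]
```

View pics/top0.png

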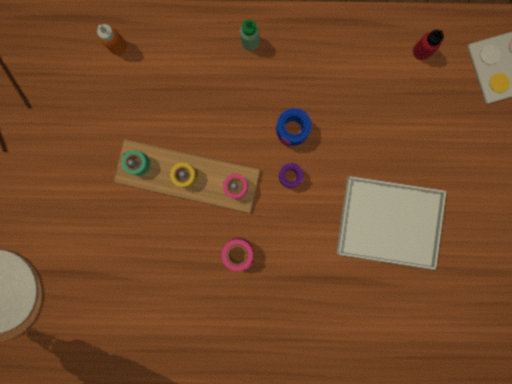

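View pics/scene0.png

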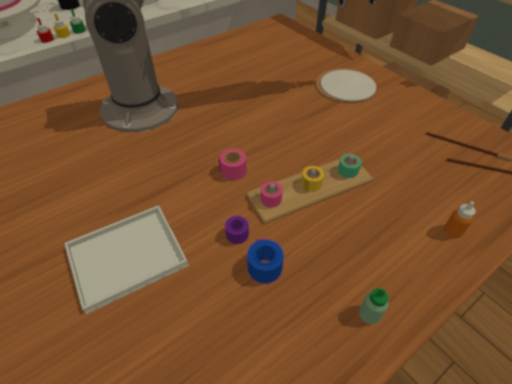

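Things that could be taken for the roll, by top-view pixel:
- Pink roll on the stand (236,187): the smaller pink one, so this is my choice.
- Loose, larger pink roll (238,255): look-alike.
- Purple ring (291,175): excluded by colour.
- Blue ring (294,127): excluded by colour.

The tray is at (391,223). A close crop will check the choice while I start the approach at height.

Run:
```python
from h import *
im=cv2.imread("pics/top0.png")[140:280,110:310]
cv2.imwrite("pics/crop.png",cv2.resize(im,None,fx=4,fy=4,interpolation=cv2.INTER_CUBIC))
for t in ("pink_mid","mint_mid","lemon_mid"):
    for r in finder.find_in("top",t)[:4]: print(t,np.round(r["bbox"],1),round(r["confidence"],2))
```

```text
pink_mid [275.3 105.6  36.5  40.8] 0.97
pink_mid [281.9 159.9  23.5  27.4] 0.91
pink_mid [224.2 172.1  22.8  27.5] 0.82
pink_mid [225.2 238.   25.4  33.6] 0.7
```

View pics/crop.png

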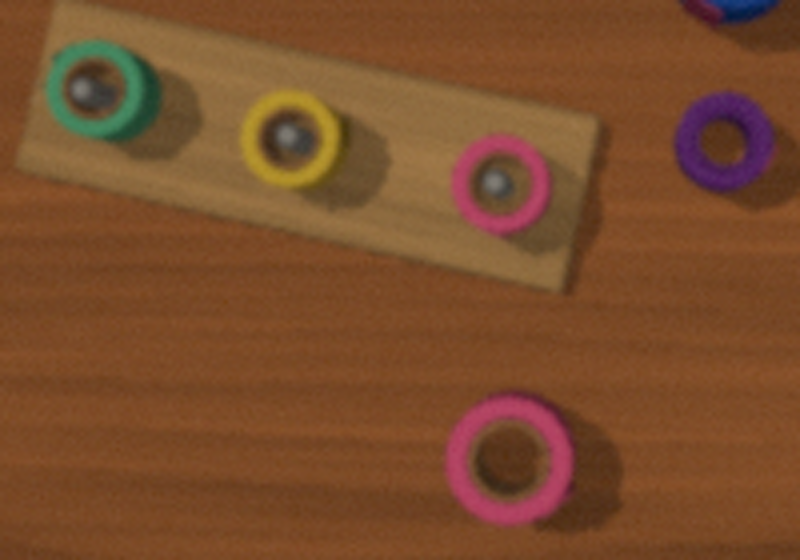

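Call:
jog_arm:
  plan:
    - {"x": -0.3, "y": -0.24}
    - {"x": -0.6, "y": -0.48}
    - {"x": -0.8, "y": -0.64}
    - {"x": -0.8, "y": -0.64}
    - {"x": -0.8, "y": -0.64}
    - {"x": -0.8, "y": -0.64}
  hand: 1

```text
invalid input at $.plan[0]: expected keys x, y, z, wx, wy, wz
```

The crop shows the smaller pink ring over a spindle at about (235,186), and the larger pink one lying loose at (237,255). The choice holds. The move was refused because every row needs all six keys, so I'm resending it.

Call:
jog_arm:
  plan:
    - {"x": -0.16, "y": -0.13, "z": 0, "wx": 0, "wy": 0, "wz": 0}
    - {"x": -0.32, "y": -0.26, "z": 0, "wx": 0, "wy": 0, "wz": 0}
    - {"x": -0.48, "y": -0.39, "z": 0, "wx": 0, "wy": 0, "wz": 0}
    - {"x": -0.64, "y": -0.52, "z": 0, "wx": 0, "wy": 0, "wz": 0}
    - {"x": -0.8, "y": -0.65, "z": 0, "wx": 0, "wy": 0, "wz": 0}
    - {"x": -0.96, "y": -0.78, "z": 0, "wx": 0, "wy": 0, "wz": 0}
    - {"x": -0.96, "y": -0.78, "z": 0, "wx": 0, "wy": 0, "wz": 0}
    - {"x": -0.96, "y": -0.78, "z": 0, "wx": 0, "wy": 0, "wz": 0}
  hand: 1

```text
t: 1.32
eef_pos: [0.3844, 0.3973, 0.2318]
tool_rot: [0.0, 0.206, 0.979, 0.0]
contact_force: [-0.8, 0.8, -0.0]
gripper_width: 1.0
```

Call:
jog_arm:
  plan:
    - {"x": -0.16, "y": -0.13, "z": 0, "wx": 0, "wy": 0, "wz": 0}
    - {"x": -0.32, "y": -0.26, "z": 0, "wx": 0, "wy": 0, "wz": 0}
    - {"x": -0.48, "y": -0.39, "z": 0, "wx": 0, "wy": 0, "wz": 0}
    - {"x": -0.64, "y": -0.52, "z": 0, "wx": 0, "wy": 0, "wz": 0}
    - {"x": -0.8, "y": -0.65, "z": 0, "wx": 0, "wy": 0, "wz": 0}
    - {"x": -0.96, "y": -0.78, "z": 0, "wx": 0, "wy": 0, "wz": 0}
    - {"x": -0.96, "y": -0.78, "z": 0, "wx": 0, "wy": 0, "wz": 0}
    - {"x": -0.96, "y": -0.78, "z": 0, "wx": 0, "wy": 0, "wz": 0}
  hand: 1

```text
t: 1.98
eef_pos: [0.4984, 0.1758, 0.2321]
tool_rot: [0.001, 0.208, 0.978, 0.0]
contact_force: [-0.3, 0.4, 0.1]
gripper_width: 1.002
```

Run:
```python
from h import *
o=monitor.get_obs(); print(o["t"],o["eef_pos"],o["q"])
for uv in ((235.2,186),): print(ray("top",uv,.054))
print(ray("top",(234.5,186),.064))
snap("wrist","w1.png")
for r in finder.place_of("wrist","pink_mid"): print(r["location"],r["confidence"],ray("wrist",r["location"],.034))
```

```text
1.9833 [0.49840229 0.17584934 0.23208255] [-0.64457291  0.23415195  0.22023007  1.91694594 -0.05962048  0.99540894
  0.75457185]
[0.54637564 0.07795402 0.054     ]
[0.54582253 0.07865601 0.064     ]
[186.0, 251.0] 0.97 [0.54942734 0.07889223 0.034     ]
[118.4, 130.2] 0.88 [0.40538649 0.07535584 0.034     ]
```

View pics/w1.png

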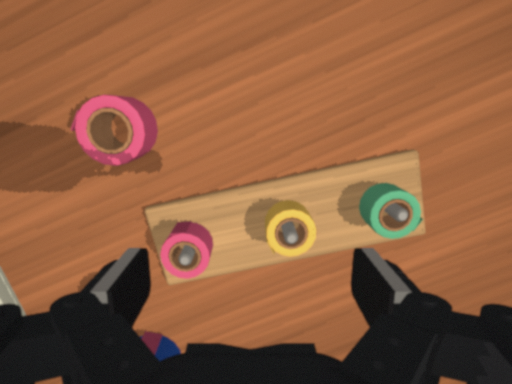

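The wrist view shows the pink roll on its spindle at (186,251), yellow at (291,230) and mint at (392,211). Top and wrist views agree on (0.547, 0.0785) for pink, to within about 3 mm. Next I go above it and come part way down.

Call:
jog_arm:
  plan:
    - {"x": -0.14, "y": -0.115, "z": 0, "wx": 0, "wy": 0, "wz": 0}
    - {"x": -0.28, "y": -0.23, "z": 0, "wx": 0, "wy": 0, "wz": 0}
    - {"x": -0.42, "y": -0.345, "z": 0.1, "wx": 0, "wy": 0, "wz": 0}
    - {"x": -0.42, "y": -0.345, "z": 0.25, "wx": 0, "wy": 0, "wz": 0}
    - {"x": -0.42, "y": -0.345, "z": 0.4, "wx": 0, "wy": 0, "wz": 0}
    - {"x": -0.42, "y": -0.345, "z": 0.5, "wx": 0, "wy": 0, "wz": 0}
    - {"x": -0.42, "y": -0.345, "z": 0.5, "wx": 0, "wy": 0, "wz": 0}
    - {"x": -0.42, "y": -0.345, "z": 0.5, "wx": 0, "wy": 0, "wz": 0}
    - {"x": -0.42, "y": -0.345, "z": 0.5, "wx": 0, "wy": 0, "wz": 0}

```text
t: 2.83
eef_pos: [0.547, 0.0842, 0.133]
tool_rot: [0.001, 0.204, 0.979, 0.001]
contact_force: [0.2, -0.1, 0.4]
gripper_width: 1.001
```

Run:
```python
from h import *
o=monitor.get_obs(); p=o["eef_pos"]; M=R.from_quat(np.roll(o["tool_rot"],-1)).as_matrix()
print(o["t"],p,o["contact_force"]);print(M.round(3))
snap("wrist","w2.png")
for r in finder.place_of("wrist","pink_mid"): print(r["location"],r["confidence"],ray("wrist",r["location"],.034))
print("tip expected",proj("wrist",np.array([.547,.0785,.064])), "tcp axis at tip height",proj("wrist",np.array([p[0],p[1],.064])))
print("to go /0.2:",(M.T@(np.array([.547,.0785,.024])-p)/.2).round(3))
```

```text
2.8333 [0.54700505 0.08420957 0.13296853] [ 0.1541301  -0.08565913  0.43402505]
[[-0.917  0.399  0.002]
 [ 0.399  0.917  0.002]
 [-0.001  0.002 -1.   ]]
[145.6, 16.9] 0.75 [0.40898632 0.06946084 0.034     ]
[244.2, 203.5] 0.62 [0.5508465  0.07719299 0.034     ]
tip expected [242.96083636 210.31975584] tcp axis at tip height [250.85615267 207.02863999]
to go /0.2: [-0.011 -0.028  0.545]
```

View pics/w2.png

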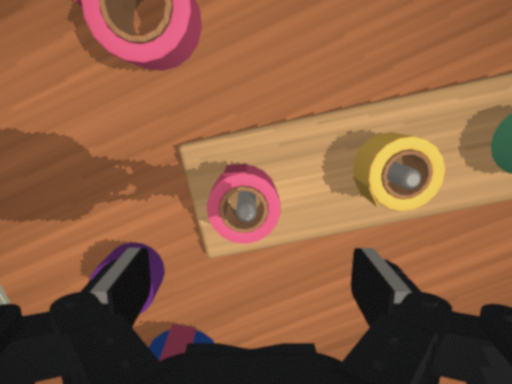

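The wrist view shows the pink ring's top centred at about (245,208), between the fingers whose midpoint is column 251, so it needs about 5 mm along tool −y. Fingers and neighbours are clear. I'll descend and grip.

Call:
jog_arm:
  plan:
    - {"x": -0.01, "y": -0.025, "z": 0.1, "wx": 0, "wy": 0, "wz": 0}
    - {"x": -0.01, "y": -0.025, "z": 0.2, "wx": 0, "wy": 0, "wz": 0}
    - {"x": -0.01, "y": -0.025, "z": 0.3, "wx": 0, "wy": 0, "wz": 0}
    - {"x": -0.01, "y": -0.025, "z": 0.4, "wx": 0, "wy": 0, "wz": 0}
    - {"x": -0.01, "y": -0.025, "z": 0.48, "wx": 0, "wy": 0, "wz": 0}
    - {"x": -0.01, "y": -0.025, "z": 0.53, "wx": 0, "wy": 0, "wz": 0}
    - {"x": -0.01, "y": -0.025, "z": 0.56, "wx": 0, "wy": 0, "wz": 0}
    - {"x": -0.01, "y": -0.025, "z": 0.565, "wx": 0, "wy": 0, "wz": 0}
    - {"x": -0.01, "y": -0.025, "z": 0.565, "wx": 0, "wy": 0, "wz": 0}
    - {"x": -0.01, "y": -0.025, "z": 0.565, "wx": 0, "wy": 0, "wz": 0}

```text
t: 3.77
eef_pos: [0.5485, 0.0786, 0.0215]
tool_rot: [0.002, 0.204, 0.979, 0.002]
contact_force: [-0.9, -0.6, 0.5]
gripper_width: 1.003
```

Call:
jog_arm:
  plan:
    - {"x": 0, "y": 0, "z": 0, "wx": 0, "wy": 0, "wz": 0}
    - {"x": 0, "y": 0, "z": 0, "wx": 0, "wy": 0, "wz": 0}
    - {"x": 0, "y": 0, "z": 0, "wx": 0, "wy": 0, "wz": 0}
    - {"x": 0, "y": 0, "z": 0, "wx": 0, "wy": 0, "wz": 0}
    - {"x": 0, "y": 0, "z": 0, "wx": 0, "wy": 0, "wz": 0}
    - {"x": 0, "y": 0, "z": 0, "wx": 0, "wy": 0, "wz": 0}
    - {"x": 0, "y": 0, "z": 0, "wx": 0, "wy": 0, "wz": 0}
    - {"x": 0, "y": 0, "z": 0, "wx": 0, "wy": 0, "wz": 0}
    - {"x": 0, "y": 0, "z": 0, "wx": 0, "wy": 0, "wz": 0}
    - {"x": 0, "y": 0, "z": 0, "wx": 0, "wy": 0, "wz": 0}
  hand: -1
  grip_force: 30

```text
t: 4.6
eef_pos: [0.549, 0.0787, 0.0224]
tool_rot: [0.003, 0.204, 0.979, 0.002]
contact_force: [-1.2, 0.2, 5.8]
gripper_width: 0.606
```

The opening of 0.606 is 51.5 mm, so it holds the roll. Now I lift it straight up.

Call:
jog_arm:
  plan:
    - {"x": 0, "y": 0, "z": -0.03, "wx": 0, "wy": 0, "wz": 0}
    - {"x": 0, "y": 0, "z": -0.08, "wx": 0, "wy": 0, "wz": 0}
    - {"x": 0, "y": 0, "z": -0.15, "wx": 0, "wy": 0, "wz": 0}
    - {"x": 0, "y": 0, "z": -0.22, "wx": 0, "wy": 0, "wz": 0}
    - {"x": 0, "y": 0, "z": -0.29, "wx": 0, "wy": 0, "wz": 0}
    - {"x": 0, "y": 0, "z": -0.36, "wx": 0, "wy": 0, "wz": 0}
    - {"x": 0, "y": 0, "z": -0.43, "wx": 0, "wy": 0, "wz": 0}
    - {"x": 0, "y": 0, "z": -0.5, "wx": 0, "wy": 0, "wz": 0}
    - {"x": 0, "y": 0, "z": -0.55, "wx": 0, "wy": 0, "wz": 0}
    - {"x": 0, "y": 0, "z": -0.55, "wx": 0, "wy": 0, "wz": 0}
    - {"x": 0, "y": 0, "z": -0.55, "wx": 0, "wy": 0, "wz": 0}

```text
t: 5.52
eef_pos: [0.5486, 0.0785, 0.133]
tool_rot: [0.003, 0.204, 0.979, 0.002]
contact_force: [0.3, 1.0, -0.8]
gripper_width: 0.603
```

Run:
```python
from h import *
o=monitor.get_obs(); p=o["eef_pos"]; M=R.from_quat(np.roll(o["tool_rot"],-1)).as_matrix()
print(o["t"],p,o["contact_force"],o["gripper_width"])
a=snap("wrist"); b=snap("scene")
cv2.imwrite("pics/l.png",cv2.resize(np.hstack([a,b]),(800,300))[:,:,::-1])
# tray centre from its outer corners in the top image (rim 22 mm high)
im=snap("top"); hsv=cv2.cvtColor(im,cv2.COLOR_RGB2HSV)
m=((hsv[...,1]<60)&(hsv[...,2]>110)).astype(np.uint8); m[:150]=0; m[300:]=0; m[:,:320]=0; m[:,465:]=0
c=max(cv2.findContours(m,0,2)[0],key=cv2.contourArea); (u,v),wh,an=cv2.minAreaRect(c)
cs=np.array([ray("top",q,.022) for q in cv2.boxPoints(((u,v),wh,an))])
print(cs.round(3),"centre",cs.mean(0),"sides",np.linalg.norm(np.diff(cs,axis=0),axis=1))
t=cs.mean(0); print("to go/0.2",(M.T@(np.array([t[0],t[1],p[2]])-p)/.2).round(3))
```

```text
5.5167 [0.54855228 0.07848748 0.13302216] [ 0.25716662  1.03790182 -0.784137  ] 0.6030366656392006
[[ 0.405 -0.14   0.022]
 [ 0.574 -0.162  0.022]
 [ 0.547 -0.374  0.022]
 [ 0.38  -0.349  0.022]] centre [ 0.47659308 -0.25625009  0.022     ] sides [0.17025402 0.2133894  0.16938412]
to go/0.2 [-0.339 -1.678 -0.008]
```

View pics/l.png

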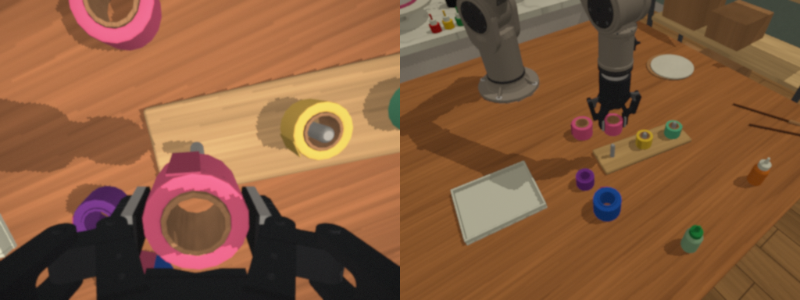

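Lifted: the left half (wrist) shows the roll between the pads, clear of the bare spindle tip. The right half (scene) shows the other two rolls still on their spindles. The tray measures 170 x 213 mm, centred at (0.477, −0.256), which fits its given size. Moving over it.

Call:
jog_arm:
  plan:
    - {"x": -0.01, "y": -0.05, "z": 0, "wx": 0, "wy": 0, "wz": 0}
    - {"x": -0.03, "y": -0.15, "z": 0, "wx": 0, "wy": 0, "wz": 0}
    - {"x": -0.055, "y": -0.27, "z": 0, "wx": 0, "wy": 0, "wz": 0}
    - {"x": -0.08, "y": -0.39, "z": 0, "wx": 0, "wy": 0, "wz": 0}
    - {"x": -0.105, "y": -0.51, "z": 0, "wx": 0, "wy": 0, "wz": 0}
    - {"x": -0.13, "y": -0.63, "z": 0, "wx": 0, "wy": 0, "wz": 0}
    - {"x": -0.15, "y": -0.74, "z": 0, "wx": 0, "wy": 0, "wz": 0}
    - {"x": -0.165, "y": -0.81, "z": 0, "wx": 0, "wy": 0, "wz": 0}
    - {"x": -0.17, "y": -0.84, "z": 0, "wx": 0, "wy": 0, "wz": 0}
    - {"x": -0.17, "y": -0.84, "z": 0, "wx": 0, "wy": 0, "wz": 0}

```text
t: 6.5
eef_pos: [0.5106, -0.0914, 0.1306]
tool_rot: [0.002, 0.206, 0.979, 0.001]
contact_force: [-0.8, 0.2, -0.8]
gripper_width: 0.605
```

Call:
jog_arm:
  plan:
    - {"x": -0.01, "y": -0.05, "z": 0, "wx": 0, "wy": 0, "wz": 0}
    - {"x": -0.03, "y": -0.15, "z": 0, "wx": 0, "wy": 0, "wz": 0}
    - {"x": -0.055, "y": -0.27, "z": 0, "wx": 0, "wy": 0, "wz": 0}
    - {"x": -0.08, "y": -0.39, "z": 0, "wx": 0, "wy": 0, "wz": 0}
    - {"x": -0.105, "y": -0.51, "z": 0, "wx": 0, "wy": 0, "wz": 0}
    - {"x": -0.13, "y": -0.63, "z": 0, "wx": 0, "wy": 0, "wz": 0}
    - {"x": -0.15, "y": -0.74, "z": 0, "wx": 0, "wy": 0, "wz": 0}
    - {"x": -0.165, "y": -0.81, "z": 0, "wx": 0, "wy": 0, "wz": 0}
    - {"x": -0.17, "y": -0.84, "z": 0, "wx": 0, "wy": 0, "wz": 0}
    - {"x": -0.17, "y": -0.84, "z": 0, "wx": 0, "wy": 0, "wz": 0}
    - {"x": -0.17, "y": -0.84, "z": 0, "wx": 0, "wy": 0, "wz": 0}

```text
t: 7.42
eef_pos: [0.4743, -0.2579, 0.1299]
tool_rot: [0.001, 0.205, 0.979, 0.002]
contact_force: [0.3, 0.8, -0.5]
gripper_width: 0.606
```

Run:
```python
from h import *
o=monitor.get_obs(); p=o["eef_pos"]; M=R.from_quat(np.roll(o["tool_rot"],-1)).as_matrix()
print(o["t"],p,o["contact_force"],o["gripper_width"]); print(M.round(3))
a=snap("wrist"); b=snap("scene")
cv2.imwrite("pics/t.png",np.hstack([cv2.resize(a,(400,300)),cv2.resize(b[120:345,20:320],(400,300))])[:,:,::-1])
print("to go/0.2",(M.T@(np.array([.477,-.256,.0144])-p)/.2).round(3))
```

```text
7.4167 [ 0.47434432 -0.25785385  0.12989515] [ 0.26427116  0.75235532 -0.5054227 ] 0.6056563859855421
[[-0.916  0.402  0.003]
 [ 0.402  0.916  0.003]
 [-0.002  0.004 -1.   ]]
to go/0.2 [-0.007  0.012  0.578]
```

View pics/t.png

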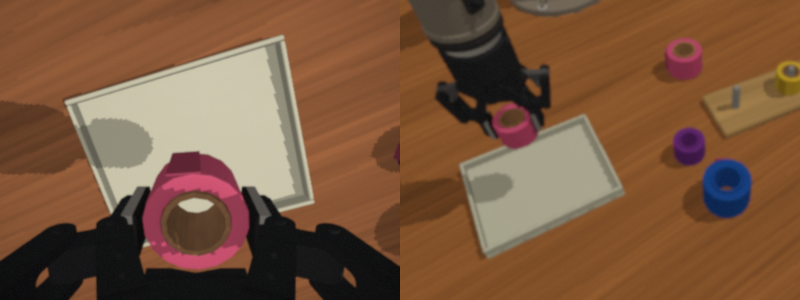

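The roll hangs over the tray, well inside its walls. I lower it to about 8 mm above the floor, then slowly to contact.

Call:
jog_arm:
  plan:
    - {"x": -0.005, "y": 0.01, "z": 0.05, "wx": 0, "wy": 0, "wz": 0}
    - {"x": -0.005, "y": 0.01, "z": 0.12, "wx": 0, "wy": 0, "wz": 0}
    - {"x": -0.005, "y": 0.01, "z": 0.19, "wx": 0, "wy": 0, "wz": 0}
    - {"x": -0.005, "y": 0.01, "z": 0.26, "wx": 0, "wy": 0, "wz": 0}
    - {"x": -0.005, "y": 0.01, "z": 0.33, "wx": 0, "wy": 0, "wz": 0}
    - {"x": -0.005, "y": 0.01, "z": 0.4, "wx": 0, "wy": 0, "wz": 0}
    - {"x": -0.005, "y": 0.01, "z": 0.46, "wx": 0, "wy": 0, "wz": 0}
    - {"x": -0.005, "y": 0.01, "z": 0.51, "wx": 0, "wy": 0, "wz": 0}
    - {"x": -0.005, "y": 0.01, "z": 0.53, "wx": 0, "wy": 0, "wz": 0}
    - {"x": -0.005, "y": 0.01, "z": 0.54, "wx": 0, "wy": 0, "wz": 0}
    - {"x": -0.005, "y": 0.01, "z": 0.54, "wx": 0, "wy": 0, "wz": 0}
    - {"x": -0.005, "y": 0.01, "z": 0.54, "wx": 0, "wy": 0, "wz": 0}

```text
t: 8.52
eef_pos: [0.4771, -0.2556, 0.0224]
tool_rot: [0.002, 0.205, 0.979, 0.002]
contact_force: [-0.5, 0.5, 0.1]
gripper_width: 0.607
```

Call:
jog_arm:
  plan:
    - {"x": 0, "y": 0, "z": 0.005, "wx": 0, "wy": 0, "wz": 0}
    - {"x": 0, "y": 0, "z": 0.01, "wx": 0, "wy": 0, "wz": 0}
    - {"x": 0, "y": 0, "z": 0.015, "wx": 0, "wy": 0, "wz": 0}
    - {"x": 0, "y": 0, "z": 0.02, "wx": 0, "wy": 0, "wz": 0}
    - {"x": 0, "y": 0, "z": 0.025, "wx": 0, "wy": 0, "wz": 0}
    - {"x": 0, "y": 0, "z": 0.03, "wx": 0, "wy": 0, "wz": 0}
    - {"x": 0, "y": 0, "z": 0.03, "wx": 0, "wy": 0, "wz": 0}
    - {"x": 0, "y": 0, "z": 0.03, "wx": 0, "wy": 0, "wz": 0}

```text
t: 9.18
eef_pos: [0.4771, -0.2556, 0.0163]
tool_rot: [0.002, 0.205, 0.979, 0.002]
contact_force: [1.1, -0.6, -1.0]
gripper_width: 0.608
```

Still no contact, which I expect at a TCP height of about 0.013. I keep going in small steps.

Call:
jog_arm:
  plan:
    - {"x": 0, "y": 0, "z": 0.003, "wx": 0, "wy": 0, "wz": 0}
    - {"x": 0, "y": 0, "z": 0.006, "wx": 0, "wy": 0, "wz": 0}
    - {"x": 0, "y": 0, "z": 0.009, "wx": 0, "wy": 0, "wz": 0}
    - {"x": 0, "y": 0, "z": 0.012, "wx": 0, "wy": 0, "wz": 0}
    - {"x": 0, "y": 0, "z": 0.014, "wx": 0, "wy": 0, "wz": 0}
    - {"x": 0, "y": 0, "z": 0.014, "wx": 0, "wy": 0, "wz": 0}
    - {"x": 0, "y": 0, "z": 0.014, "wx": 0, "wy": 0, "wz": 0}

```text
t: 9.77
eef_pos: [0.4771, -0.2556, 0.0135]
tool_rot: [0.002, 0.205, 0.979, 0.002]
contact_force: [-0.5, 0.3, -0.5]
gripper_width: 0.604
```

Call:
jog_arm:
  plan:
    - {"x": 0, "y": 0, "z": 0.003, "wx": 0, "wy": 0, "wz": 0}
    - {"x": 0, "y": 0, "z": 0.006, "wx": 0, "wy": 0, "wz": 0}
    - {"x": 0, "y": 0, "z": 0.006, "wx": 0, "wy": 0, "wz": 0}
    - {"x": 0, "y": 0, "z": 0.006, "wx": 0, "wy": 0, "wz": 0}

```text
t: 10.1
eef_pos: [0.4771, -0.2556, 0.0134]
tool_rot: [0.002, 0.205, 0.979, 0.002]
contact_force: [-4.2, 2.7, 13.8]
gripper_width: 0.604
```

Run:
```python
from h import *
o=monitor.get_obs(); print(o["eef_pos"],o["contact_force"])
a=snap("wrist"); b=snap("scene")
cv2.imwrite("pics/d.png",np.hstack([cv2.resize(a,(400,300)),cv2.resize(b[150:300,50:250],(400,300),interpolation=2)])[:,:,::-1])
```

```text
[ 0.47707358 -0.25557427  0.0133603 ] [-4.16032141  2.67611631 13.76494511]
```

View pics/d.png

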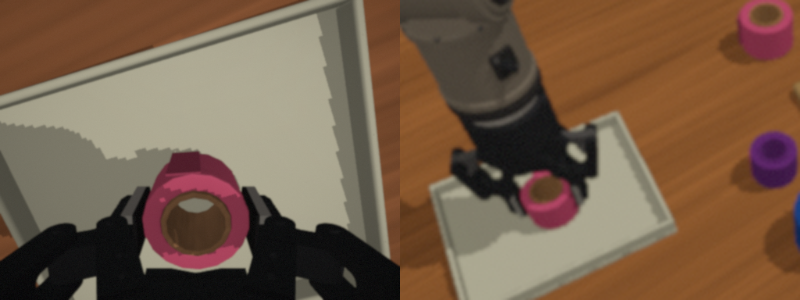

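The pads hold the roll with 14 N of floor contact at the expected height, upright and clear of the walls. I release, then retreat straight up.

Call:
jog_arm:
  plan:
    - {"x": 0, "y": 0, "z": 0, "wx": 0, "wy": 0, "wz": 0}
    - {"x": 0, "y": 0, "z": 0, "wx": 0, "wy": 0, "wz": 0}
    - {"x": 0, "y": 0, "z": 0, "wx": 0, "wy": 0, "wz": 0}

```text
t: 10.45
eef_pos: [0.4772, -0.2557, 0.0135]
tool_rot: [0.002, 0.205, 0.979, 0.002]
contact_force: [-0.5, -0.4, 3.1]
gripper_width: 0.608
```

Call:
jog_arm:
  plan:
    - {"x": 0, "y": 0, "z": 0, "wx": 0, "wy": 0, "wz": 0}
    - {"x": 0, "y": 0, "z": 0, "wx": 0, "wy": 0, "wz": 0}
    - {"x": 0, "y": 0, "z": 0, "wx": 0, "wy": 0, "wz": 0}
    - {"x": 0, "y": 0, "z": 0, "wx": 0, "wy": 0, "wz": 0}
    - {"x": 0, "y": 0, "z": 0, "wx": 0, "wy": 0, "wz": 0}
    - {"x": 0, "y": 0, "z": 0, "wx": 0, "wy": 0, "wz": 0}
    - {"x": 0, "y": 0, "z": 0, "wx": 0, "wy": 0, "wz": 0}
    - {"x": 0, "y": 0, "z": 0, "wx": 0, "wy": 0, "wz": 0}
  hand: 1

```text
t: 11.12
eef_pos: [0.4773, -0.2557, 0.0135]
tool_rot: [0.002, 0.205, 0.979, 0.002]
contact_force: [-0.4, 0.6, -1.0]
gripper_width: 0.998
```

Call:
jog_arm:
  plan:
    - {"x": 0, "y": 0, "z": -0.03, "wx": 0, "wy": 0, "wz": 0}
    - {"x": 0, "y": 0, "z": -0.08, "wx": 0, "wy": 0, "wz": 0}
    - {"x": 0, "y": 0, "z": -0.16, "wx": 0, "wy": 0, "wz": 0}
    - {"x": 0, "y": 0, "z": -0.26, "wx": 0, "wy": 0, "wz": 0}
    - {"x": 0, "y": 0, "z": -0.36, "wx": 0, "wy": 0, "wz": 0}
    - {"x": 0, "y": 0, "z": -0.46, "wx": 0, "wy": 0, "wz": 0}
    - {"x": 0, "y": 0, "z": -0.56, "wx": 0, "wy": 0, "wz": 0}
    - {"x": 0, "y": 0, "z": -0.66, "wx": 0, "wy": 0, "wz": 0}
    - {"x": 0, "y": 0, "z": -0.7, "wx": 0, "wy": 0, "wz": 0}
    - {"x": 0, "y": 0, "z": -0.7, "wx": 0, "wy": 0, "wz": 0}

```text
t: 11.95
eef_pos: [0.4779, -0.2568, 0.156]
tool_rot: [0.004, 0.205, 0.979, 0.002]
contact_force: [0.5, -0.6, 0.1]
gripper_width: 0.997
```

Run:
```python
from h import *
o=monitor.get_obs(); print(o["t"],o["eef_pos"],o["contact_force"],o["gripper_width"])
a=snap("wrist"); b=snap("scene")
for r in finder.place_of("wrist","pink_mid")[:2]: print(r["location"],r["confidence"],ray("wrist",r["location"],.025))
cv2.imwrite("pics/e.png",np.hstack([cv2.resize(a,(400,300)),cv2.resize(b,(400,300))])[:,:,::-1])
```

```text
11.95 [ 0.47791925 -0.25678474  0.15599669] [ 0.53893589 -0.58262716  0.07878804] 0.996647886868184
[247.0, 188.3] 0.89 [ 0.47571112 -0.2581721   0.025     ]
```

View pics/e.png

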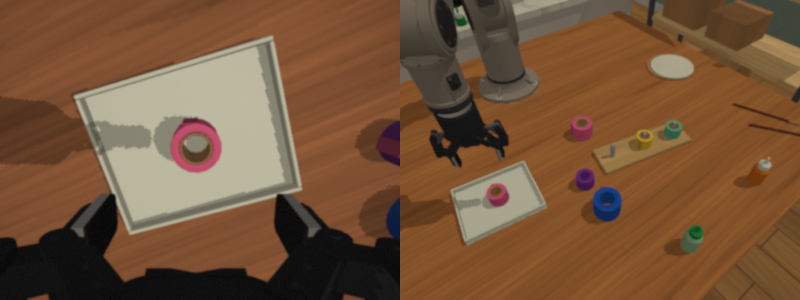

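The roll lies flat in the middle of the tray, at about (247,188) in the wrist view. Yellow and mint are on their spindles and the gripper is clear, so I hand in.

```bash
python3 -c "
from station import bot
print(bot.hand_in())"
```

```text
the job is handed in; nothing more can be done
None
```

The pink roll is lying flat on the tray floor, and I handed the job in at about 12 s of the 40 s allowed. I chose the smaller pink roll on the stand; the larger loose pink, purple and blue ones were left alone. I gripped it at 30 N, lifted it straight up about 110 mm, lowered it until it touched the floor with about 14 N, released it and backed straight up.

- **Placement:** the last wrist view put the roll's centre at (0.476, −0.258), within about 2 mm of the tray centre I measured.
- **Other rolls:** the last scene view showed the yellow and mint-green rolls still on their spindles.
- **Robot:** the gripper was open and clear of everything, with contact force near zero.
- **Failed or off:** my first move call was refused because of missing keys, and nothing moved. The tray's long side measured 213 mm against the stated 210 mm. No other check failed or disagreed.

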